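Make the paper trimmer safe to put away

TASK

Make the paper trimmer safe to put away: lift the marker off its bed and lay it flat in the steel tray, then press the raised blade arm down until the red latch holds it shut by itself. Only with the blade latched, flip the orange cam lever over to free the paper stop, push the stop all the way out to the end of its rail away from the blade, and flip the lever fully back to lock it there. Leave the soap bottle, the phone and the ink bottle where they are.

Things in the scene. Friction and masses are not known exactly. Their poses are not given: they have to be found in the camera images.
- trimmer: Guillotine paper trimmer, fixed: grey board 280 mm along its x, 300 mm along its y, bed top 30 mm high. Origin: centre of its underside, at table height. x points from the handle end to the rear, y from the blade side to the far side; offsets below use this frame. A rail along y at x -135 to -101 mm has its top 42 mm high.
- blade_press (a point): Middle of the upper face of the blue handle (105 x 30 x 26 mm) of the sprung blade arm, where the hand presses; turns with the arm: x along it to the rear, z out of the face. Arm hinge: x 122, y -163, z 45 mm of the trimmer, axis along y; this point is 342 mm along the arm and 21 mm above the hinge line. It starts raised (sloping up 0.60 rad, point 255 mm above the table); level: 66 mm.
- latch_hook (a point): Underside of the nose of the sprung red latch hook at the front corner (hook top 73 mm above the table). It catches a pin on the arm when the arm is pressed just past level and then holds it level; let go sooner, the arm springs up. The bottom stop is 10 mm below level at the handle. Pressing takes 3 N at the handle at the top, about 12 N at the bottom; done when the handle stays down by itself.
- stop (a joint): Paper stop (m): a dark steel carriage on the front rail, with a black bar 12 mm wide lying over the bed (top 45 mm high). 0 = nearest the blade; grows along the trimmer's y, away from the blade; 0.104 = home, against the black end cap of the rail. Free, it slides at about 2 N; with the cam lever locked it is clamped.
- stop_block (a point): Middle of the stop's carriage, 53 mm above the table on the rail. The carriage reaches from 25 mm in front to 31 mm behind this point, 23.5 mm to each side along y, and from 43 to 64 mm above the table (two ears beside the lever: 70 mm). Push it on its face towards the blade. Axes as the trimmer's.
- cam (a joint): Orange cam lever on the carriage (rad), swinging in the trimmer's x-z plane about cam_pivot. 0 = locked, leaning 0.60 rad from upright to the front (trimmer's -x); grows as it is tipped to the rear; 1.25 = free, leaning 0.65 rad to the rear. Starts at 0 to 0.1; stays where it is left; clamps below about 0.55. Tips at 5 to 10 N near its tip. Count it locked below 0.15, free above 0.95.
- cam_pivot (a point): Hinge of the cam lever, 60 mm above the table, in the middle of the carriage; axis along the trimmer's y.
- cam_tip (a point): Tip of the cam lever, 44 mm from its hinge (round end of 6 mm radius; lever 14 mm wide along y, 9 mm thick); about 96 mm above the table when locked.
- marker_mid (a point): Centre of a square-bodied marker pen, 140 x 16 x 16 mm, white with red caps and band, about 22 g. x runs along it, z up. It starts flat on the bed, across the cutting edge under the raised blade arm, within 0.25 rad of the trimmer's y; its end away from the blade is clear of the arm.
- tray: Steel tray, loose (350 g), open on top, 210 mm along its x, 100 mm along its y, 22 mm high, walls and floor 3 mm. Origin: centre of its underside.
- soap: Green soap bottle standing on the table, 64 mm across, 165 mm high; origin at the centre of its underside. Not to be disturbed.
- phone: White phone lying on the table, 150 x 73 x 9 mm; origin at the centre of its underside. Not to be disturbed.
- ink: Small black ink bottle with a red label standing on the table, 34 mm across, 88 mm high; origin at the centre of its underside. Not to be disturbed.
Not all that is in view belongs to the job. What is shaped like the part that bears marker_mid but black or blue is not meant.

How it is judged:
By the outcome, as a careful person would: the job done as asked, in the order asked, and still so for the second after the job is handed in, with the robot touching nothing.
It also fails if it takes over 72 s, if anything falls off the work surface, if the arm or the gripper's body presses on something with over 40 N, if the wrist force passes 120 N, or if a joint passes its speed limit or range.

ROBOT

A 6-joint arm with a two-finger parallel gripper is mounted at the origin on the work surface. World frame = base frame: x ahead of the robot, y to its left, z up, the work surface at z = 0. Lengths are in m, angles in rad, forces in N, time in s.
With the tool pointing down it reaches from about 0.275 to 0.75 m from the base axis. Payload 10.2 kg.
Tool frame: the origin (TCP) lies midway between the tips of the shut fingers; the grasp point (between the pads) lies 19 mm behind it (manip.pinch_z is the distance from the TCP to the grasp point, in m); z points along the fingers, y is the line along which they close (so a half turn about z gives the same grasp; the last joint's range is limited). The gripper opens to 88 mm and grips with 3 to 60 N. Pads are 18 mm wide; open, the fingers measure 123 mm over their backs; the gripper's body (75 mm by 187 mm) begins 45 mm behind the grasp point.
Start: joints at [1.004, 0.313, 1.498, -0, 1.331, -0.223], TCP at [0.177, 0.494, 0.204] pointing down, gripper open.
Joint ranges: [-2.94, 2.94], [-0.97, 2.17], [0.19, 2.56], [-1.23, 4.37], [0.02, 3.11], [-2.88, 2.88]. Speed limits (rad/s): [2.39, 2.39, 3.01, 3.14, 3.14, 3.14].

INTERFACE

Orientations are given as a unit quaternion [x, y, z, w].
In Python, from plant import manip gives the robot as it stands. The module is installed in compiled form; this text tells all that it offers.
- The arm moves only by the tool step_arm, never from a script. Its argument "deltas" is text: rows parted by semicolons, each of 7 numbers parted by spaces: the shift along the tool's x, y, z in m, then the turn, a rotation vector about the tool's x, y, z in degrees, then the closure, from 0 (fully open) to 1 (shut). A call has 1 to 12 rows; each row shifts and turns the commanded pose from where the row before left it, along the tool's axes as they then stand; what a row does not reach is not made up. A row lasts 1/10 s, in which the tool goes at most 50 mm and 8.59 degrees, less where a joint would pass 70% of its speed; a pose out of reach is approached as far as the arm can. A call with a gripper value outside its range is refused whole. The fingers move at their own pace and stop on an object; "newtons" is the grip in N (left out, the last holds). Time passes only in rows, so rows that do not move let the fingers close. It gives the time, the measured TCP pose, the force, the opening and the grip force at its end, in the units of the state.
- manip.state(): the state, without advancing time (a new reading comes with each control period).
- manip.get_image(name): name is "side" or "top" or "wrist"; returns a dict with "frame" (420x560x3 uint8, red, green, blue), "z_map" (420x560 float32, m along the optical axis (not along the pixel's ray), 0 where there is no reading), "vfov" (degrees; the focal length in pixels is half the picture's height over the tangent of half this angle, whatever the lens; pixels are square), "cx", "cy" (the principal point, pixels), "rvec" (rotation vector, rad) and "tvec" (3), from world to camera coordinates, as OpenCV has them; the wrist camera has in their place "hand_eye" (4x4, takes a point from camera to tool coordinates, whose origin is the TCP and whose axes are the flange's). Camera axes: x right, y down, z forward; pixel columns grow to the right and rows downward; lengths in m; the calibration is good to about 2 mm. The wrist camera is an equidistant fisheye: a pixel r from the principal point sees the ray r / f radians off the axis. A picture is of the moment at which its call begins: read the wrist's pose just before it.
- manip.job_done(): hands the job in; it is judged then, once.
Trained networks look in the newest picture that a camera, given by its name, has taken for a name from the list of things; names that differ only in an ending like _2 or _b are one class to them, and where a whole thing is asked for, a point or a joint stands for the part that bears it (a point fixed in the world has none). Each returns a list of dicts, best first, with "confidence" (0 to 1); they miss things now and then, are a little off and sometimes report something else, mostly with a low value. They report only what shows in the picture. A call takes as long as a camera call. They do not tell look-alikes from the thing itself.
- manip.look_for(camera, thing): "at" ([column, row] in pixels, amid what is visible of it).
The state is a dict: "time": time; "qpos": joint angles; "joint_velocities": joint speeds; "joint_torque": joint torques, N m; "position": TCP position; "orientation": TCP orientation; "contact_force": force on the tool from outside, world axes, zero at the start; "wrist_torque": the same for the moment, N m; "finger_gap": opening from 0.0 (shut) to 1.0 (fully open); "finger_force": force on a finger pad.
Only numpy, scipy, OpenCV 4.12 (cv2) and the standard library are available. Lean on these libraries where they do the work, as an engineer would, in place of code of your own. Each camera call takes 0.05 s, during which the arm holds its last target. There are 200 camera calls.

## Working session

There is one attempt and no reset: what is moved stays moved. The work goes in short steps, Python scripts to look and compute and a tool call to move; the robot and the scene stay as the last step left them, time stands still between calls to the robot, and variables do not carry over. Pictures are saved under pics/ and viewed, at most 10 in all, crops included, and the job is handed in when it is done.

Besides the shell and the picture viewer there is one more tool, called by a JSON object that holds its "method" and its "body", one argument or row to a line. step_arm: Moves the arm, as the interface text tells. Its arguments: {"type":"object","properties":{"deltas":{"type":"string"},"newtons":{"type":"number"}},"required":["deltas"]}

```bash
mkdir -p pics
cat > h.py <<'E'
import numpy as np, cv2
from scipy.spatial.transform import Rotation as R
from plant import manip
def cam(n):
    s=manip.state(); d=manip.get_image(n); d['n']=n; d['s']=s
    d['f']=d['frame'].shape[0]/2/np.tan(np.radians(d['vfov'])/2); return d
def ray(d,u,v):
    x=(u-d['cx'])/d['f']; y=(v-d['cy'])/d['f']
    if d['n']=='wrist':
        r=np.hypot(x,y); k=np.tan(r)/max(r,1e-9); x,y=x*k,y*k
    return np.array([x,y,1.])
def c2w(d):
    T=np.eye(4)
    if d['n']=='wrist':
        T[:3,:3]=R.from_quat(d['s']['orientation']).as_matrix(); T[:3,3]=d['s']['position']
        return T@np.array(d['hand_eye'])
    Q=R.from_rotvec(np.ravel(d['rvec'])).as_matrix(); T[:3,:3]=Q.T; T[:3,3]=-Q.T@np.ravel(d['tvec']); return T
def pt(d,u,v,z=None):
    "world point at pixel, from depth map or on plane z"
    T=c2w(d); r=ray(d,u,v)
    if z is None: k=d['z_map'][int(round(v)),int(round(u))]
    else: k=(z-T[2,3])/(T[:3,:3]@r)[2]
    return T[:3,:3]@(r*k)+T[:3,3]
def proj(d,p):
    T=np.linalg.inv(c2w(d)); q=T[:3,:3]@np.array(p)+T[:3,3]
    return d['cx']+d['f']*q[0]/q[2], d['cy']+d['f']*q[1]/q[2]
def save(d,name,box=None,k=1):
    im=d['frame'][:,:,::-1]
    if box: im=im[box[1]:box[3],box[0]:box[2]]
    cv2.imwrite('pics/'+name,cv2.resize(im,None,fx=k,fy=k,interpolation=cv2.INTER_CUBIC))
def loc():
    s=manip.state(); print('t',round(s['time'],2),'p',np.round(s['position'],4),'eul',np.round(R.from_quat(s['orientation']).as_matrix(),3).tolist(),'q',np.round(s['qpos'],3),'F',np.round(s['contact_force'],1),'gap',s['finger_gap'],s['finger_force'])
E
python3 - <<'E'
from h import *
loc()
for n in ('top','side'):
    d=cam(n); save(d,n+'0.png',k=1.4)
    print(n, 'cam at',c2w(d)[:3,3].round(3))
    for t in ['trimmer','blade_press','latch_hook','stop_block','cam_tip','cam_pivot','marker_mid','tray','soap','phone','ink']:
        print(t,[(np.round(x['at']).tolist(),round(x['confidence'],2),pt(d,*x['at']).round(3).tolist()) for x in manip.look_for(n,t)[:3]])
E
```

```text
t 0.0 p [0.1768 0.494  0.2037] eul [[-0.941, 0.337, -0.001], [0.337, 0.941, -0.001], [0.0, -0.001, -1.0]] q [ 1.004  0.313  1.498 -0.     1.331 -0.223] F [-0.4 -0.1  0.2] gap 1.0035983847110685 0.0
top cam at [ 0.324 -0.02   1.32 ]
trimmer [([263.0, 170.0], 0.96, [0.695, 0.014, 0.031])]
blade_press [([319.0, 179.0], 0.58, [0.624, -0.133, 0.203])]
latch_hook [([308.0, 222.0], 0.6, [0.535, -0.115, 0.077])]
stop_block [([232.0, 199.0], 0.63, [0.61, 0.103, 0.024])]
cam_tip [([261.0, 171.0], 0.56, [0.693, 0.019, 0.034]), ([234.0, 208.0], 0.47, [0.57, 0.09, 0.091])]
cam_pivot [([234.0, 200.0], 0.69, [0.604, 0.097, 0.032])]
marker_mid [([252.0, 256.0], 0.86, [0.445, 0.042, 0.017]), ([340.0, 291.0], 0.7, [0.348, -0.209, 0.017]), ([202.0, 302.0], 0.7, [0.313, 0.18, 0.013])]
tray [([141.0, 254.0], 0.7, [0.449, 0.363, -0.001])]
soap [([406.0, 247.0], 0.88, [0.463, -0.37, 0.125])]
phone [([394.0, 193.0], 0.65, [0.324, -0.02, 1.32])]
ink [([162.0, 177.0], 0.55, [0.664, 0.301, 0.06])]
side cam at [0.238 0.554 0.855]
trimmer [([216.0, 248.0], 0.98, [0.691, 0.033, 0.031])]
blade_press [([309.0, 175.0], 0.39, [0.61, -0.369, 0.011])]
latch_hook []
stop_block [([232.0, 274.0], 0.6, [0.609, 0.079, 0.028])]
cam_tip [([361.0, 177.0], 0.4, [0.444, -0.359, 0.078])]
cam_pivot [([226.0, 270.0], 0.76, [0.614, 0.095, 0.063]), ([152.0, 344.0], 0.7, [0.651, 0.322, 0.053])]
marker_mid [([107.0, 330.0], 0.93, [0.78, 0.331, 0.013]), ([372.0, 242.0], 0.8, [0.343, -0.194, 0.016]), ([302.0, 296.0], 0.79, [0.435, 0.048, 0.016])]
tray [([213.0, 408.0], 0.67, [0.482, 0.354, 0.005])]
soap [([358.0, 174.0], 0.66, [0.455, -0.354, 0.09])]
phone [([308.0, 178.0], 0.97, [0.607, -0.356, 0.009])]
ink [([149.0, 344.0], 0.88, [0.653, 0.325, 0.058])]
```

View pics/top0.png

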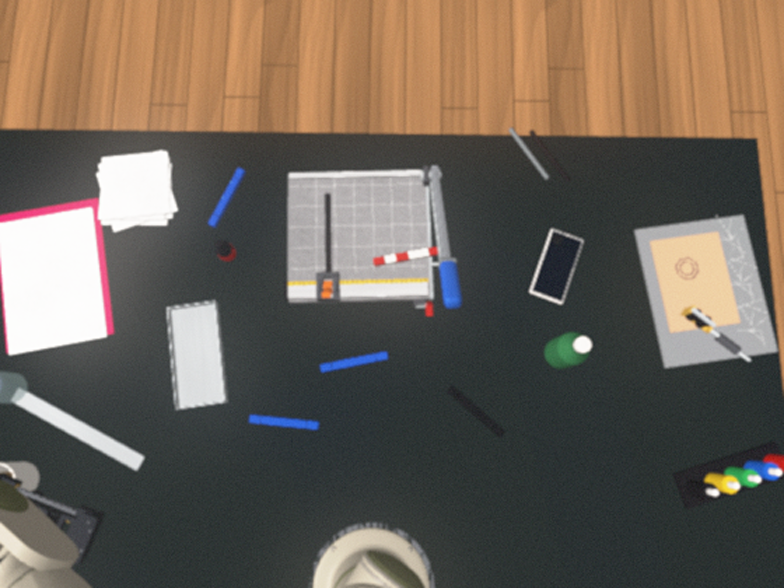

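View pics/side0.png

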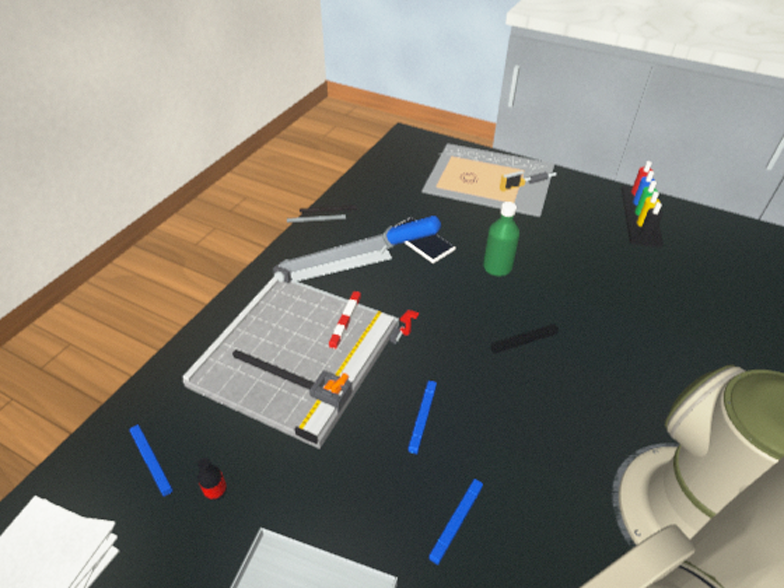

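The top view (784-px scale) shows the trimmer at (360,235) with its blue handle at (450,283), red latch at (429,309) and orange lever at (328,288). The tray is at (197,354), ink at (226,250), phone at (556,265) and soap at (568,349).

Marker candidates:
- Red/white at (405,257), lying on the bed.
- Blue at (353,361), (284,422) and (226,196).
- Black at (476,410).

Only the red/white one matches the description in both colour and place. I'll measure it and confirm with a crop.

```bash
cat >> h.py <<'E'
def cloud(d):
    h,w=d['z_map'].shape; v,u=np.mgrid[:h,:w]; z=d['z_map']
    P=np.stack([(u-d['cx'])/d['f']*z,(v-d['cy'])/d['f']*z,z],-1); T=c2w(d)
    P=P@T[:3,:3].T+T[:3,3]; P[z<=0]=np.nan; return P
def rect(xy):
    c,s,a=cv2.minAreaRect((xy*1000).astype(np.float32)); return np.round(c,1),np.round(s,1),round(a,2)
E
python3 - <<'E'
from h import *
for n in ('top','side'):
    d=cam(n); P=cloud(d); X,Y,Z=P[...,0],P[...,1],P[...,2]
    f=d['frame'].astype(int); r,g,b=f[...,0],f[...,1],f[...,2]
    reg=(X>.45)&(X<.9)&(Y>-.2)&(Y<.22)
    m=(reg&(Z>.022)&(Z<.05)).astype(np.uint8); k,l,st,_=cv2.connectedComponentsWithStats(m); i=1+st[1:,4].argmax()
    print(n,'board',rect(P[l==i][:,:2]),np.median(Z[l==i]))
    red=reg&(r>130)&(g<80)&(b<80)
    for nm,mm in (('red',red),('orange',reg&(r>180)&(g>80)&(g<150)&(b<70)),('blue',reg&(b>120)&(r<80)&(Z>.04)),
       ('white',reg&(r>200)&(g>200)&(b>200)&(Z>.035)&(Z<.06)&(X<.75)&(X>.58)),
       ('tray',(X>.3)&(X<.6)&(Y>.25)&(Y<.5)&(r>120)&(g>120)&(Z<.04))):
        k,l,st,_=cv2.connectedComponentsWithStats(mm.astype(np.uint8))
        for i in range(1,k):
            if st[i,4]>8: q=P[l==i]; q=q[np.isfinite(q[:,0])]; print(nm,st[i],np.round(np.median(q,0),3) , rect(q[:,:2]) if len(q)>3 else '')
    if n=='top': save(d,'crop.png',(190,110,350,240),5)
E
```

```text
top board (array([699.1,  25.2]), array([289.2, 315.5]), 1.43) 0.029924149399056854
red [307 176   5   6  21] [ 0.666 -0.121  0.045] (array([ 674.3, -121.4]), array([11.8, 29.2]), 87.84)
red [284 181   7   5  23] [ 0.654 -0.057  0.045] (array([652.7, -57.2]), array([12.6, 15.5]), 17.98)
red [268 185   6   4  20] [ 0.644 -0.008  0.044] (array([642.7,  -9.8]), array([10.6, 14.5]), 0.96)
red [304 216   6  10  47] [ 0.54  -0.111  0.071] (array([ 541.1, -113.1]), array([11.7, 30.2]), 89.4)
orange [231 202   6  10  44] [0.577 0.093 0.079] (array([575.5,  94.5]), array([14.9, 35.6]), 89.75)
blue [314 187  16  33 380] [ 0.549 -0.133  0.261] (array([ 552.8, -134. ]), array([88.7, 27.6]), 2.81)
white [291 178  15   7  71] [ 0.66  -0.092  0.045] (array([660. , -90.5]), array([15.2, 40.6]), 13.55)
white [275 182   8   6  38] [ 0.649 -0.033  0.045] (array([649.4, -32.8]), array([16.8, 20.4]), 1.7)
white [243 202  63   7 353] [ 0.589 -0.029  0.04 ] (array([589.8, -20.5]), array([ 19.5, 178.7]), 0.05)
white [206 204  20   4  75] [0.585 0.147 0.041] (array([585.7, 147.6]), array([10.5, 55.3]), 0.55)
[... 613 characters left out ...]
16  14 110] [0.572 0.102 0.072] (array([574. ,  97.8]), array([38.8, 20.4]), 12.58)
blue [276 154  39  21 453] [ 0.546 -0.121  0.255] (array([ 551.7, -130.4]), array([89.6, 29.5]), 2.15)
white [245 214   9  11  61] [ 0.66  -0.085  0.045] (array([660.6, -87.6]), array([15.6, 44. ]), 14.4)
white [245 224  34  43 284] [ 0.588 -0.032  0.042] (array([587.3, -28.2]), array([ 18.1, 157. ]), 1.79)
white [238 232   8   8  39] [ 0.647 -0.027  0.046] (array([647.5, -28. ]), array([14.6, 21.2]), 6.76)
white [217 288  16  20  85] [0.585 0.149 0.041] (array([585.3, 148.4]), array([55.3, 10.2]), 89.87)
tray [ 165  377  119   43 2892] [0.487 0.343 0.003] (array([465.6, 330.7]), array([224. ,  79.8]), 27.75)
```

View pics/crop.png

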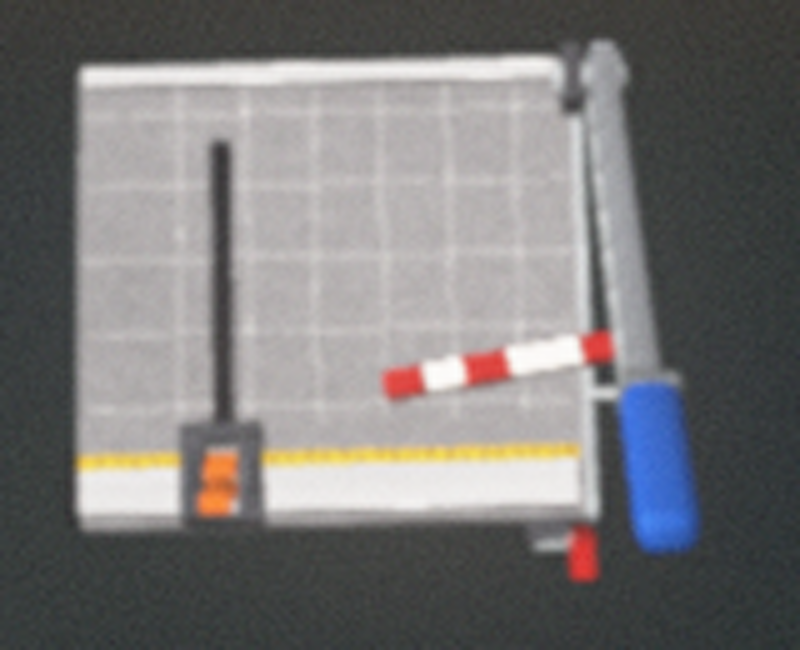

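The crop confirms it: the red/white marker is on the bed from crop px (385,385) to (612,347), with its left end clear of the arm. I'll now plan the approach above that end.

```bash
cat >> h.py <<'E'
def plan(p,yaw,n,c,start=None):
    "rows for a straight move to TCP p, tool down, tool y-axis at world angle yaw deg; rounds errors along"
    s=manip.state(); M=R.from_quat(s['orientation']); q=np.array(s['position'])
    if start: q=np.array(start[0]); M=start[1]
    a=np.radians(yaw); y=np.array([np.cos(a),np.sin(a),0]); z=np.array([0,0,-1.])
    G=R.from_matrix(np.stack([np.cross(y,z),y,z],1)); w=(M.inv()*G).as_rotvec(); p=np.array(p); q0=q.copy(); M0=M; out=[]
    for i in range(1,n+1):
        sh=np.round(M.inv().apply(q0+(p-q0)*i/n-q),4); rv=np.round(np.degrees((M.inv()*(M0*R.from_rotvec(w*i/n))).as_rotvec()),1)
        out.append(' '.join('%g'%(v+0) for v in [*sh,*rv,c])); q=q+M.apply(sh); M=M*R.from_rotvec(np.radians(rv))
    for i in range(0,n,12): print('; '.join(out[i:i+12])); print()
    return q,M
E
python3 -c "
from h import *
plan([.645,-.02,.17],11,16,0.0)"
```

```text
-0.0384 -0.0204 0.0021 0 0 3.7 0; -0.0396 -0.0179 0.0022 0 0 3.7 0; -0.0407 -0.0153 0.0021 0 0 3.7 0; -0.0416 -0.0126 0.0022 0 0 3.7 0; -0.0423 -0.0099 0.0021 0 0 3.7 0; -0.0428 -0.0072 0.0021 0 0 3.7 0; -0.0433 -0.0044 0.0022 0 0 3.7 0; -0.0434 -0.0016 0.0021 0 0 3.8 0; -0.0434 0.0013 0.0022 0 0 3.7 0; -0.0433 0.0041 0.0021 0 0 3.7 0; -0.0429 0.0069 0.0021 0 0 3.7 0; -0.0424 0.0096 0.0022 0 0 3.7 0

-0.0417 0.0123 0.0021 0 0 3.7 0; -0.0408 0.0151 0.0021 0 0 3.7 0; -0.0397 0.0176 0.0022 0 0 3.7 0; -0.0385 0.0201 0.0021 0 0 3.7 0
```

{"method": "step_arm", "body": {
  "deltas": "-0.038 -0.02 0.002 0 0 3.7 0; -0.04 -0.018 0.002 0 0 3.7 0; -0.041 -0.015 0.002 0 0 3.7 0; -0.042 -0.013 0.002 0 0 3.7 0; -0.042 -0.01 0.002 0 0 3.7 0; -0.043 -0.007 0.002 0 0 3.7 0; -0.043 -0.004 0.002 0 0 3.7 0; -0.043 -0.002 0.002 0 0 3.7 0; -0.043 0.001 0.002 0 0 3.7 0; -0.043 0.004 0.002 0 0 3.7 0; -0.043 0.007 0.002 0 0 3.7 0; -0.042 0.01 0.002 0 0 3.7 0"
}}

```text
time: 2.5
position: [0.5289, 0.1085, 0.1802]
orientation: [0.532, 0.847, 0.0, 0.0]
contact_force: [1.1, 0.5, -0.4]
finger_gap: 0.996
finger_force: 0.0
```

{"method": "step_arm", "body": {
  "deltas": "-0.042 0.012 0.002 0 0 3.7 0; -0.041 0.015 0.002 0 0 3.7 0; -0.04 0.018 0.002 0 0 3.7 0; -0.038 0.02 0.002 0 0 3.7 0; 0 0 0 0 0 0 0; 0 0 0 0 0 0 0"
}}

```text
time: 3.1
position: [0.6451, -0.0189, 0.1715]
orientation: [0.636, 0.772, -0.0, -0.001]
contact_force: [0.3, 0.4, -0.6]
finger_gap: 1.0
finger_force: 0.0
```

Run:
```python
from h import *
loc(); d=cam('wrist'); save(d,'w1.png',k=1.4); print(d['f'],d['cx'],d['cy'])
T=c2w(d); print(T.round(3).tolist())
f=d['frame'].astype(int); r,g,b=f[...,0],f[...,1],f[...,2]
for nm,m in (('red',(r>120)&(g<70)&(b<70)),('orange',(r>170)&(g>70)&(g<150)&(b<70))):
    k,l,st,c=cv2.connectedComponentsWithStats(m.astype(np.uint8))
    for i in range(1,k):
        if st[i,4]>25: print(nm,st[i],c[i].round(0),pt(d,*c[i]).round(4),pt(d,*c[i],z=.046).round(4))
```

```text
t 3.1 p [ 0.6451 -0.0189  0.1715] eul [[-0.192, 0.981, -0.001], [0.981, 0.192, 0.0], [0.001, -0.001, -1.0]] q [-0.211  0.607  1.139  0.     1.396 -0.404] F [ 0.3  0.4 -0.6] gap 1.00039046397747 0.0
325.19226210127806 279.519434440398 207.87050298285942
[[0.982, 0.182, 0.056, 0.63], [0.191, -0.937, -0.292, 0.055], [-0.001, 0.297, -0.955, 0.351], [0.0, 0.0, 0.0, 1.0]]
red [276 169  14  21 272] [283. 180.] [ 0.6453 -0.0095  0.0457] [ 0.6453 -0.0094  0.046 ]
red [276 216  14  22 300] [282. 226.] [ 0.6545 -0.0567  0.0446] [ 0.6543 -0.0562  0.046 ]
red [172 238  20  12 155] [182. 244.] [ 0.5476 -0.1102  0.0193] [ 0.5543 -0.0969  0.046 ]
red [148 254  12  13  89] [152. 259.] [ 0.5301 -0.1082  0.072 ] [ 0.5208 -0.1234  0.046 ]
red [275 276  16  18 239] [283. 285.] [ 0.668  -0.1231  0.0464] [ 0.668  -0.1233  0.046 ]
orange [200  39  36  29 347] [221.  55.] [0.574  0.0919 0.0845] [0.5659 0.0972 0.046 ]
orange [241  52  15  19  70] [251.  62.] [0.5968 0.0928 0.0607] [0.5951 0.0947 0.046 ]
```

View pics/w1.png

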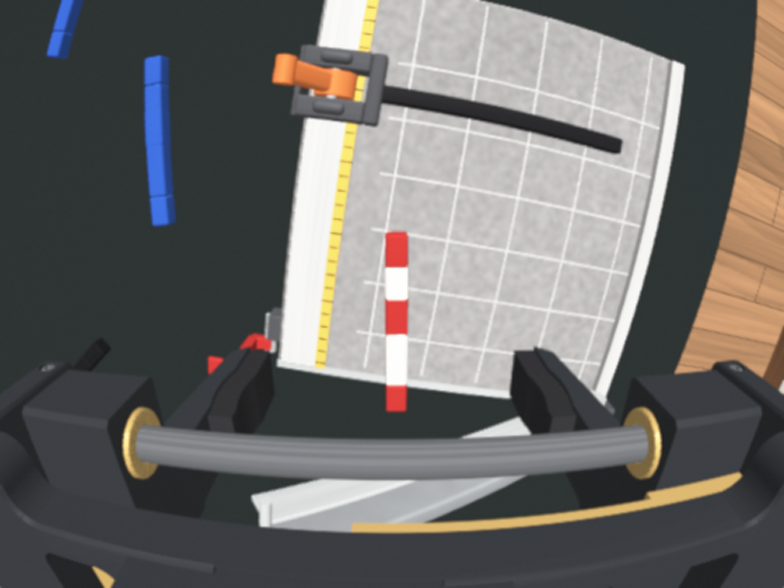

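The wrist view shows the marker vertical at column 396, rows 235–410, centred between the fingers, with its near end free. The lever is at (310,75) and the latch at (240,350). Next I go down and grasp.

{"method": "step_arm", "body": {
  "deltas": "0 0.002 0.03 0 0 0 0.3; 0 0 0.03 0 0 0 0.3; 0 0 0.03 0 0 0 0.3; 0 0 0.025 0 0 0 0.3; 0 0 0.015 0 0 0 0.3; 0 0 0.009 0 0 0 0.3; 0 0 0 0 0 0 0.5; 0 0 0 0 0 0 1; 0 0 0 0 0 0 1; 0 0 0 0 0 0 1; 0 0 0 0 0 0 1; 0 0 0 0 0 0 1",
  "newtons": 25
}}

```text
time: 4.35
position: [0.6472, -0.0183, 0.0334]
orientation: [0.635, 0.772, 0.0, 0.0]
contact_force: [0.7, -0.1, 0.4]
finger_gap: 0.18
finger_force: 0.0
```

{"method": "step_arm", "body": {
  "deltas": "0 0 0 0 0 0 1; 0 0 0 0 0 0 1; 0 0 -0.01 0 0 0 1; 0 0 -0.015 0 0 0 1; 0.01 0 -0.01 0 0 0 1; 0.02 0 0 0 0 0 1; 0.03 0 0 0 0 0 1; 0.03 0 0 0 0 0 1; 0 0 -0.03 0 0 0 1; 0 0 -0.04 0 0 0 1; 0 0 -0.04 0 0 0 1"
}}

```text
time: 5.45
position: [0.6288, 0.0721, 0.1793]
orientation: [0.635, 0.773, -0.0, -0.001]
contact_force: [-0.3, -0.6, 1.1]
finger_gap: 0.003
finger_force: 0.0
```

Run:
```python
from h import *
loc()
# tray refine from both fixed cameras: rim points
for n in ('top',):
    d=cam(n); P=cloud(d); X,Y,Z=P[...,0],P[...,1],P[...,2]
    m=(X>.3)&(X<.6)&(Y>.27)&(Y<.47)&(Z>.012)&(Z<.03); print('rim',m.sum(),rect(P[m][:,:2]))
a=np.radians(8.9); c=np.array([.453,.367]); g=c-.047*np.array([np.cos(a),np.sin(a)]); print('grasp',g)
s=plan([g[0],g[1],.13],98.9,12,1)
```

```text
t 5.45 p [0.6288 0.0721 0.1793] eul [[-0.194, 0.981, -0.001], [0.981, 0.194, 0.0], [0.001, -0.001, -1.0]] q [-0.071  0.573  1.174  0.     1.395 -0.266] F [-0.3 -0.6  1.1] gap 0.003364092462455836 0.0
rim 347 (array([450. , 361.4]), array([211. , 102.2]), 9.07)
grasp [0.40656589 0.35972861]
0.0272 -0.0138 0.0045 0 0 -7.3 1; 0.0287 -0.0102 0.0046 0.1 0.1 -7.3 1; 0.0297 -0.0064 0.0046 0 0 -7.3 1; 0.0304 -0.0027 0.0046 0 0.1 -7.3 1; 0.0304 0.0013 0.0047 0 0 -7.3 1; 0.03 0.0051 0.0047 0.1 0.1 -7.4 1; 0.0291 0.0089 0.0047 0 0 -7.3 1; 0.0278 0.0126 0.0047 0 0.1 -7.3 1; 0.0259 0.016 0.0047 0.1 0 -7.3 1; 0.0236 0.0191 0.0048 0 0 -7.3 1; 0.0211 0.022 0.0047 0 0.1 -7.3 1; 0.018 0.0245 0.0047 0 0 -7.3 1
```

The gripper shut empty, so the marker slipped out. I'll look at where it is now.

```bash
cat >> h.py <<'E'
def mk():
    loc(); d=cam('wrist')
    f=d['frame'].astype(int); r,g,b=f[...,0],f[...,1],f[...,2]
    for nm,m in (('red',(r>120)&(g<70)&(b<70)),('white',(r>190)&(g>190)&(b>190)),('orange',(r>170)&(g>70)&(g<150)&(b<70))):
        k,l,st,c=cv2.connectedComponentsWithStats(m.astype(np.uint8))
        for i in range(1,k):
            if st[i,4]>40: print(nm,st[i],c[i].round(0),pt(d,*c[i]).round(4))
    return d
E
python3 - <<'E'
from h import *
d=mk(); save(d,'w2.png')
E
```

```text
t 5.5 p [0.6314 0.0719 0.187 ] eul [[-0.194, 0.981, 0.01], [0.981, 0.194, -0.0], [-0.002, 0.01, -1.0]] q [-0.071  0.567  1.165  0.     1.4   -0.266] F [ 0.7 -0.3  5.8] gap 0.008702733217407664 0.0
white [ 223   71   38   63 1757] [241. 102.] [0.5786 0.1468 0.0408]
white [  240    76   235   232 32975] [357. 183.] [0.7149 0.0872 0.0295]
white [254 152   5  16  48] [256. 159.] [0.6034 0.0906 0.0294]
white [ 208  180   36   95 2497] [225. 227.] [0.583  0.0143 0.0408]
white [553 261   7  20  74] [557. 272.] [ 2.0919 -0.2281 -0.641 ]
```

View pics/w2.png

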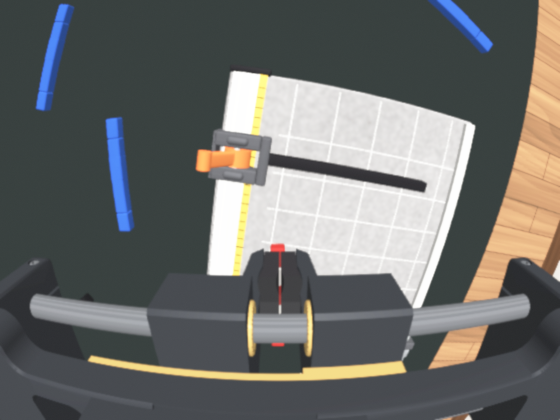

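The wrist view shows red at (278,247) and (278,344), below or between the shut fingers. I'll measure its height there and check with the fixed cameras.

Run:
```python
from h import *
loc()
for n in ('wrist','top','side'):
    d=cam(n)
    f=d['frame'].astype(int); r,g,b=f[...,0],f[...,1],f[...,2]
    m=(r>100)&(g<75)&(b<75)
    k,l,st,c=cv2.connectedComponentsWithStats(m.astype(np.uint8))
    for i in range(1,k):
        if st[i,4]>6:
            q=pt(d,*c[i]); 
            if n=='wrist' or (.5<q[0]<.8 and -.2<q[1]<.25): print(n,st[i],c[i].round(0),q.round(4))
```

```text
t 5.55 p [0.6314 0.0717 0.1841] eul [[-0.194, 0.981, 0.01], [0.981, 0.194, -0.0], [-0.002, 0.009, -1.0]] q [-0.071  0.569  1.169  0.     1.394 -0.266] F [-0.8  0.4  0.2] gap 0.0064639227029765324 0.0
wrist [272 252  12  16  55] [279. 258.] [0.6286 0.0794 0.225 ]
wrist [278 288   4  16  39] [280. 296.] [0.6314 0.0654 0.2368]
wrist [271 344  14   4  25] [277. 346.] [ 0.669  -0.1324  0.046 ]
top [308 176   4   7  20] [309. 180.] [ 0.6639 -0.1222  0.0476]
top [284 182   7   4  16] [287. 183.] [ 0.6538 -0.0573  0.0409]
top [303 215   7  12  64] [306. 221.] [ 0.5379 -0.1112  0.0741]
side [254 209   4   8  20] [256. 212.] [ 0.6601 -0.1213  0.0405]
side [285 221  14  19 139] [291. 229.] [ 0.542  -0.1047  0.05  ]
side [242 225   8   9  42] [246. 228.] [ 0.6508 -0.0532  0.0445]
side [235 239   8   9  50] [238. 243.] [0.6389 0.0022 0.0481]
```

The marker never left its place on the bed; the fingers let go of it. I'll go again lower, and check the grip force before lifting.

{"method": "step_arm", "body": {
  "deltas": "-0.03 0 0 0 0 0 0.3; -0.03 0 0 0 0 0 0.3; -0.03 0 0 0 0 0 0.3; -0.003 0 0.03 0 0 0 0.3; 0 0 0.03 0 0 0 0.4; 0 0 0.03 0 0 0 0.4; 0 0 0.03 0 0 0 0.4; 0 0 0.015 0 0 0 0.4; 0 0 0.006 0 0 0 0.4; 0 0 0.004 0 0 0 0.4; 0 0 0 0 0 0 0.4; 0 0 0 0 0 0 0.4",
  "newtons": 30
}}

```text
time: 6.9
position: [0.6483, -0.0212, 0.0343]
orientation: [0.635, 0.772, 0.0, 0.001]
contact_force: [-0.5, -0.3, 0.6]
finger_gap: 0.601
finger_force: 0.0
```

{"method": "step_arm", "body": {
  "deltas": "0 0 0.003 0 0 0 0.6; 0 0 0 0 0 0 0.7; 0 0 0 0 0 0 0.8; 0 0 0 0 0 0 0.9; 0 0 0 0 0 0 1; 0 0 0 0 0 0 1; 0 0 0 0 0 0 1; 0 0 0 0 0 0 1"
}}

```text
time: 7.7
position: [0.6477, -0.0212, 0.0302]
orientation: [0.635, 0.772, -0.0, 0.0]
contact_force: [-0.3, 0.8, -0.3]
finger_gap: 0.004
finger_force: 0.0
```

Run:
```python
from h import *
d=mk(); 
s=cam('side'); 
a=cv2.resize(d['frame'][150:420,130:430],None,fx=1.3,fy=1.3); b=cv2.resize(s['frame'][130:310,160:340],None,fx=1.95,fy=1.95)
cv2.imwrite('pics/w3.png',np.hstack([a,b])[:,:,::-1])
```

```text
t 7.7 p [ 0.6477 -0.0212  0.0302] eul [[-0.193, 0.981, -0.0], [0.981, 0.193, -0.0], [-0.0, -0.0, -1.0]] q [-0.213  0.747  1.282 -0.     1.113 -0.407] F [-0.3  0.8 -0.3] gap 0.00382875742873908 0.0
red [ 268  203   27   45 1170] [281. 225.] [ 0.645  -0.007   0.0442]
red [125 302  17   5  58] [134. 304.] [ 0.5473 -0.1069  0.0124]
red [  77  331   58   28 1011] [108. 345.] [ 0.5473 -0.1076  0.0628]
red [270 368  23   5  75] [281. 371.] [ 0.6662 -0.115   0.0444]
white [297   0   6  20  63] [300.   9.] [0.6322 0.1117 0.0293]
white [ 251    0  309  305 6594] [415. 147.] [0.7144 0.0498 0.029 ]
white [ 153   61   62  234 9528] [179. 166.] [0.5849 0.0144 0.0415]
white [528 152  32 110 857] [546. 214.] [0.8354 0.0334 0.0371]
white [260 216   6  33  81] [263. 233.] [ 0.6366 -0.0198  0.0291]
white [268 249  27   3  76] [281. 250.] [ 0.6479 -0.0213  0.0447]
white [465 328  21  18  64] [474. 332.] [ 0.82   -0.0764  0.0294]
white [416 335  12  23  48] [421. 347.] [ 0.7739 -0.0923  0.0299]
white [261 343  39  24 649] [281. 355.] [ 0.6629 -0.0986  0.0449]
white [403 361  49   6 250] [425. 363.] [ 0.7859 -0.1095  0.031 ]
orange [139   0  53  25 470] [173.   6.] [0.5799 0.0904 0.0776]
orange [190   0  37  28 345] [217.  14.] [0.5961 0.0925 0.0632]
```

View pics/w3.png

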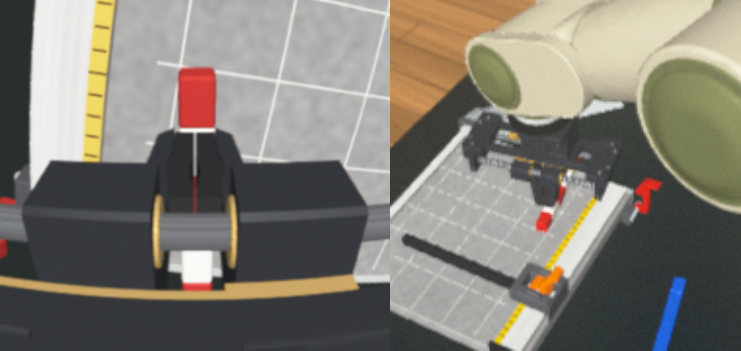

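Run:
```python
from h import *
d=cam('wrist')
for v in range(238,316,6):
    print(v,[(u,*(pt(d,u,v)*1000).round(0).astype(int).tolist(),d['frame'][v,u].tolist()) for u in (250,262,272,281,290,302,310)])
```

```text
238 [(250, 629, -24, 29, [172, 170, 169]), (262, 636, -23, 30, [224, 223, 220]), (272, 641, -15, 46, [210, 58, 55]), (281, 646, -14, 45, [211, 59, 56]), (290, 651, -13, 45, [209, 59, 56]), (302, 660, -18, 30, [181, 179, 178]), (310, 665, -17, 30, [182, 180, 178])]
244 [(250, 630, -28, 29, [176, 174, 173]), (262, 637, -27, 29, [226, 226, 223]), (272, 642, -19, 45, [210, 59, 55]), (281, 647, -18, 45, [209, 58, 55]), (290, 652, -17, 45, [208, 58, 54]), (302, 661, -22, 30, [182, 180, 177]), (310, 666, -21, 29, [173, 171, 170])]
250 [(250, 631, -32, 30, [184, 182, 181]), (262, 637, -14, 66, [65, 66, 69]), (272, 643, -23, 44, [252, 251, 249]), (281, 648, -22, 44, [253, 252, 250]), (290, 653, -21, 44, [252, 251, 250]), (302, 662, -26, 29, [148, 147, 146]), (310, 667, -25, 29, [179, 177, 176])]
256 [(250, 632, -15, 73, [106, 105, 106]), (262, 637, -13, 73, [51, 53, 57]), (272, 642, -14, 70, [48, 46, 49]), (281, 646, -13, 70, [94, 92, 91]), (290, 650, -12, 70, [48, 46, 49]), (302, 655, -10, 73, [53, 56, 60]), (310, 668, -29, 29, [164, 162, 161])]
262 [(250, 632, -14, 79, [52, 55, 59]), (262, 
[... 1524 characters left out ...]
49]), (272, 643, -14, 106, [47, 47, 48]), (281, 646, -13, 106, [75, 49, 49]), (290, 649, -12, 106, [47, 47, 49]), (302, 653, -11, 108, [51, 54, 58]), (310, 648, 11, 142, [34, 34, 34])]
304 [(250, 634, 6, 142, [186, 155, 95]), (262, 639, -16, 108, [55, 55, 57]), (272, 643, -15, 109, [54, 54, 55]), (281, 646, -14, 110, [80, 54, 55]), (290, 649, -13, 110, [55, 55, 56]), (302, 653, -10, 113, [51, 54, 58]), (310, 649, 9, 142, [128, 108, 69])]
310 [(250, 634, 5, 143, [221, 184, 112]), (262, 640, -18, 109, [55, 55, 56]), (272, 643, -17, 109, [55, 55, 57]), (281, 647, -16, 110, [79, 54, 55]), (290, 650, -16, 109, [55, 55, 56]), (302, 653, -11, 116, [49, 50, 53]), (310, 649, 9, 145, [202, 168, 103])]
```

Run:
```python
from h import *
print(manip.pinch_z)
d=cam('side'); P=cloud(d); X,Y,Z=P[...,0],P[...,1],P[...,2]
f=d['frame'].sum(2)
m=(f<240)&(abs(X-.647)<.05)&(abs(Y+.021)<.03)&(Z>.035)&(Z<.2)
print('side: lowest dark points near tool',[(np.round(P[m][i],3).tolist()) for i in np.argsort(P[m][:,2])[:12]])
```

```text
0.0187
side: lowest dark points near tool [[0.644, -0.048, 0.039], [0.646, -0.047, 0.042], [0.634, -0.003, 0.043], [0.643, -0.047, 0.045], [0.652, -0.01, 0.065], [0.649, -0.01, 0.066], [0.647, -0.01, 0.067], [0.638, -0.011, 0.068], [0.635, -0.012, 0.068], [0.641, -0.012, 0.069], [0.652, -0.009, 0.07], [0.654, -0.008, 0.07]]
```

{"method": "step_arm", "body": {
  "deltas": "0 0 0 0 0 0 0.6; 0 0 0 0 0 0 0.5; 0 0 0 0 0 0 0.5; 0 0 0 0 0 0 0.5"
}}

```text
time: 8.3
position: [0.6477, -0.0212, 0.0302]
orientation: [0.635, 0.772, 0.0, 0.0]
contact_force: [0.4, 0.4, 0.2]
finger_gap: 0.345
finger_force: 0.0
```

Both cameras put the shut fingertips 35 mm above the reported TCP. The fingers really end about 35 mm short of it, so I'll go by the measured tips and go down carefully.

{"method": "step_arm", "body": {
  "deltas": "0 0 0.01 0 0 0 0.5; 0 0 0.01 0 0 0 0.5; 0 0 0.006 0 0 0 0.5; 0 0 0.003 0 0 0 0.5; 0 0 0 0 0 0 0.5"
}}

```text
time: 8.8
position: [0.6475, -0.0212, 0.0006]
orientation: [0.635, 0.772, -0.0, -0.0]
contact_force: [-0.3, -0.5, -0.0]
finger_gap: 0.5
finger_force: 0.0
```

{"method": "step_arm", "body": {
  "deltas": "0 0 0.003 0 0 0 0.6; 0 0 0 0 0 0 0.7; 0 0 0 0 0 0 0.8; 0 0 0 0 0 0 0.9; 0 0 0 0 0 0 1; 0 0 0 0 0 0 1; 0 0 0 0 0 0 1; 0 0 0 0 0 0 1"
}}

```text
time: 9.6
position: [0.6478, -0.0212, -0.0016]
orientation: [0.635, 0.772, 0.0, 0.0]
contact_force: [0.2, 0.1, 2.1]
finger_gap: 0.18
finger_force: 30.0
```

{"method": "step_arm", "body": {
  "deltas": "0 0 -0.01 0 0 0 1; 0 0 -0.015 0 0 0 1; 0.01 0 -0.01 0 0 0 1; 0.02 0 0 0 0 0 1; 0.03 0 0 0 0 0 1; 0.03 0 0 0 0 0 1; 0 0 -0.03 0 0 0 1; 0 0 -0.03 0 0 0 1; 0 0 0 0 0 0 1"
}}

```text
time: 10.5
position: [0.6318, 0.069, 0.0973]
orientation: [0.635, 0.773, 0.002, 0.003]
contact_force: [-0.5, -1.0, 0.0]
finger_gap: 0.178
finger_force: 30.0
```

Run:
```python
from h import *
d=mk()
a=np.radians(9.1); c=np.array([.451,.363]); g=c-.046*np.array([np.cos(a),np.sin(a)]); print('grasp',g)
s=plan([g[0],g[1],.06],99,13,1)
```

```text
t 10.5 p [0.6318 0.069  0.0973] eul [[-0.194, 0.981, 0.007], [0.981, 0.194, -0.0], [-0.002, 0.007, -1.0]] q [-0.075  0.642  1.279  0.     1.214 -0.271] F [-0.5 -1.   0. ] gap 0.17758013289395144 30.000043362379074
red [ 262  222   36   53 1621] [279. 250.] [0.6277 0.0835 0.1445]
red [266 344  28  11 280] [280. 349.] [0.6392 0.0256 0.1443]
white [ 206   54   48   85 3018] [229.  95.] [0.5792 0.147  0.0409]
white [  254    61   272   243 27218] [393. 181.] [0.7177 0.1075 0.0291]
white [364  97   8  15  61] [367. 103.] [0.6813 0.1632 0.0301]
white [371 119  22  24 170] [382. 130.] [0.6989 0.1457 0.0272]
white [384 139  15  13  78] [391. 146.] [0.7089 0.1351 0.0284]
white [ 193  204   39   71 2267] [212. 239.] [0.5828 0.0349 0.0407]
white [240 217  21  31 427] [250. 232.] [0.612  0.0427 0.0295]
white [ 263  276   35   38 1200] [280. 295.] [0.6325 0.0596 0.1441]
white [433 330  26  38 312] [445. 348.] [ 0.8388 -0.0525  0.0379]
white [428 334  14  25  77] [434. 346.] [ 0.8298 -0.0567  0.0293]
white [ 238  343   82   31 1668] [279. 360.] [0.6407 0.0171 0.1444]
orange [235 165   7  21  86] [238. 175.] [0.5973 0.0943 0.0587]
orange [176 169  41  27 522] [196. 180.] [0.5738 0.0925 0.0849]
grasp [0.40557896 0.35572473]
0.025 -0.0127 0.0026 0 0 -6.8 1; 0.0264 -0.0097 0.0027 0 0 -6.7 1; 0.0273 -0.0065 0.0026 0 0 -6.8 1; 0.0278 -0.0033 0.0026 0 0.1 -6.7 1; 0.0281 0.0001 0.0027 0 0 -6.8 1; 0.0279 0.0033 0.0027 0 0 -6.7 1; 0.0272 0.0066 0.0026 0.1 0 -6.8 1; 0.0264 0.0097 0.0027 0 0 -6.7 1; 0.0249 0.0128 0.0027 0 0 -6.8 1; 0.0233 0.0157 0.0026 0 0 -6.8 1; 0.0213 0.0182 0.0027 0 0 -6.7 1; 0.019 0.0207 0.0027 0 0.1 -6.8 1

0.0165 0.0227 0.0026 0 0 -6.7 1
```

{"method": "step_arm", "body": {
  "deltas": "0.025 -0.013 0 0 0 -6.8 1; 0.0265 -0.01 0 0 0 -6.8 1; 0.0275 -0.0065 0 0 0 -6.8 1; 0.028 -0.003 0 0 0 -6.8 1; 0.028 0 0.005 0 0 -6.8 1; 0.028 0.0035 0.005 0 0 -6.8 1; 0.027 0.0065 0.005 0 0 -6.8 1; 0.0265 0.0095 0.005 0 0 -6.8 1; 0.025 0.013 0.005 0 0 -6.8 1; 0.0235 0.0155 0.005 0 0 -6.8 1; 0.0215 0.018 0.005 0 0 -6.8 1; 0.019 0.0205 0 0 0 -6.8 1"
}}

```text
time: 11.75
position: [0.4181, 0.3322, 0.0564]
orientation: [-0.026, 1.0, -0.001, -0.002]
contact_force: [-0.2, 0.2, 0.5]
finger_gap: 0.174
finger_force: 30.0
```

{"method": "step_arm", "body": {
  "deltas": "0.0165 0.0225 0 0 0 -6.4 1; 0 0 0 0 0 0 1; 0 0 0 0 0 0 1"
}}

```text
time: 12.05
position: [0.4022, 0.3532, 0.0574]
orientation: [-0.079, 0.997, -0.0, -0.001]
contact_force: [0.6, -1.5, -0.6]
finger_gap: 0.181
finger_force: 30.0
```

Run:
```python
from h import *
loc(); d=cam('wrist'); save(d,'w4.png'); P=cloud(cam('top')); X,Y,Z=P[...,0],P[...,1],P[...,2]
for u,v in [(t['at']) for t in manip.look_for('wrist','tray')+manip.look_for('wrist','marker_mid')]: print(round(u),round(v),pt(d,u,v).round(3))
```

```text
t 12.05 p [0.4022 0.3532 0.0574] eul [[-0.987, -0.158, -0.001], [-0.158, 0.987, -0.001], [0.001, -0.001, -1.0]] q [ 0.502  0.497  1.644 -0.     1.002 -1.228] F [ 0.6 -1.5 -0.6] gap 0.18141293056278704 29.999828785657883
284 203 [0.393 0.354 0.003]
280 278 [0.401 0.352 0.104]
95 79 [0.316 0.198 0.015]
14 202 [0.427 0.108 0.015]
```

View pics/w4.png

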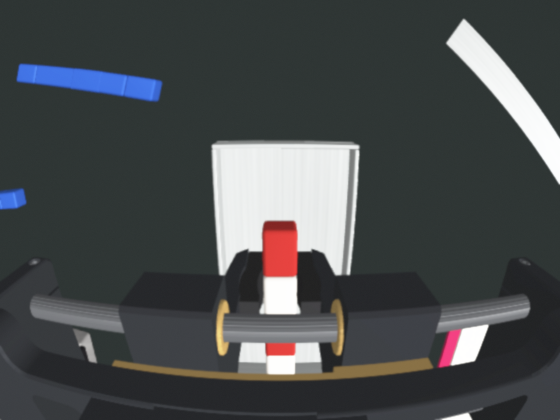

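The marker is lined up over the tray: marker at column 280, tray walls at about 218 and 352. Now I lower it in.

{"method": "step_arm", "body": {
  "deltas": "0 0 0.03 0 0 0 1; 0 0 0.025 0 0 0 1; 0 0 0.015 0 0 0 1; 0 0 0.008 0 0 0 1; 0 0 0.003 0 0 0 1; 0 0 0 0 0 0 1"
}}

```text
time: 12.85
position: [0.4035, 0.353, -0.0226]
orientation: [-0.079, 0.997, 0.0, 0.0]
contact_force: [-0.8, 0.1, -0.4]
finger_gap: 0.175
finger_force: 30.0
```

{"method": "step_arm", "body": {
  "deltas": "0 0 0.003 0 0 0 1; 0 0 0.001 0 0 0 1; 0 0 0 0 0 0 0.8; 0 0 0 0 0 0 0.7; 0 0 0 0 0 0 0.65; 0 0 0 0 0 0 0.65; 0 0 -0.02 0 0 0 0.65; 0 0 -0.04 0 0 0 0.65; 0 0 -0.05 0 0 0 0.65; 0 0 -0.05 0 0 0 1; 0 0 -0.03 0 0 0 1; 0 0 0 0 0 0 1"
}}

```text
time: 14.05
position: [0.4047, 0.3541, 0.1676]
orientation: [-0.079, 0.997, 0.002, 0.004]
contact_force: [0.8, 0.4, -0.2]
finger_gap: 0.1
finger_force: 0.0
```

Run:
```python
from h import *
d=mk()
```

```text
t 14.05 p [0.4047 0.3541 0.1676] eul [[-0.987, -0.158, 0.007], [-0.158, 0.987, 0.004], [-0.008, 0.003, -1.0]] q [ 0.501  0.366  1.522 -0.     1.245 -1.229] F [ 0.8  0.4 -0.2] gap 0.09958046166679711 0.0
red [272 158  13  21 254] [278. 168.] [0.3885 0.349  0.0184]
red [273 204  12  21 241] [278. 214.] [0.437 0.357 0.018]
red [274 262  11  15 160] [279. 269.] [0.502  0.3681 0.0194]
white [ 399   39  149  169 4415] [474. 118.] [0.289  0.5695 0.0006]
white [  234   129    98   169 11041] [281. 193.] [0.4146 0.3562 0.0177]
white [ 420  259   90   48 3042] [463. 283.] [0.5012 0.6231 0.0069]
white [  0 264  15  15 138] [  5. 271.] [ 0.5809 -0.0239  0.0414]
white [ 76 286  40  19 459] [ 95. 296.] [0.5747 0.1435 0.0411]
white [ 416  325   72   45 2163] [450. 347.] [0.6178 0.6563 0.0054]
white [ 85 329  48  33 272] [110. 346.] [0.6712 0.1472 0.0293]
```

The marker lies flat in the tray, with its top at 18–19 mm along the whole length. Now the move to above the blue handle with fingers shut.

Run:
```python
from h import *
q,M=plan([.553,-.133,.285],0,13,1)
print(q)
xh=.823
for th in np.linspace(.6,-.03,12):
    print(round(th,2),'x %.3f ztip %.3f TCPz %.3f'%(xh-.342*np.cos(th)+.021*np.sin(th),.045+.342*np.sin(th)+.021*np.cos(th),.01+.342*np.sin(th)+.021*np.cos(th)))
```

```text
-0.0055 -0.0388 -0.0093 0 0 7.6 1; -0.0105 -0.0377 -0.0093 0 0 7.6 1; -0.0154 -0.0359 -0.0092 0.1 0 7.7 1; -0.0201 -0.0336 -0.0093 0 0 7.6 1; -0.0244 -0.0307 -0.0092 0 0 7.6 1; -0.0282 -0.0271 -0.0092 0 0 7.6 1; -0.0315 -0.0232 -0.0092 0 0 7.7 1; -0.0344 -0.0187 -0.0092 0.1 0 7.6 1; -0.0365 -0.0141 -0.0092 0 0.1 7.6 1; -0.0381 -0.0091 -0.0093 0 0 7.6 1; -0.0389 -0.004 -0.0092 0 0 7.7 1; -0.0392 0.0013 -0.0093 0 0 7.6 1

-0.0386 0.0065 -0.0093 0 0 7.6 1

[ 0.55304293 -0.13302745  0.28503775]
0.6 x 0.553 ztip 0.255 TCPz 0.220
0.54 x 0.541 ztip 0.240 TCPz 0.205
0.49 x 0.530 ztip 0.223 TCPz 0.188
0.43 x 0.521 ztip 0.206 TCPz 0.171
0.37 x 0.512 ztip 0.189 TCPz 0.154
0.31 x 0.504 ztip 0.170 TCPz 0.135
0.26 x 0.498 ztip 0.152 TCPz 0.117
0.2 x 0.492 ztip 0.133 TCPz 0.098
0.14 x 0.487 ztip 0.114 TCPz 0.079
0.08 x 0.484 ztip 0.095 TCPz 0.060
0.03 x 0.482 ztip 0.075 TCPz 0.040
-0.03 x 0.481 ztip 0.056 TCPz 0.021
```

{"method": "step_arm", "body": {
  "deltas": "-0.0055 -0.039 -0.0095 0 0 7.6 1; -0.0105 -0.0375 -0.0095 0 0 7.6 1; -0.0155 -0.036 -0.0095 0 0 7.6 1; -0.02 -0.0335 -0.0095 0 0 7.6 1; -0.0245 -0.0305 -0.0095 0 0 7.6 1; -0.028 -0.027 -0.0095 0 0 7.6 1; -0.0315 -0.023 -0.0095 0 0 7.6 1; -0.0345 -0.0185 -0.0095 0 0 7.6 1; -0.0365 -0.014 -0.0095 0 0 7.6 1; -0.038 -0.009 -0.0095 0 0 7.6 1; -0.039 -0.004 -0.0095 0 0 7.6 1; -0.039 0.0015 -0.0095 0 0 7.6 1"
}}

```text
time: 15.3
position: [0.5427, -0.0962, 0.2757]
orientation: [0.659, 0.752, -0.0, -0.001]
contact_force: [-0.3, 0.8, 1.0]
finger_gap: 0.003
finger_force: 0.0
```

{"method": "step_arm", "body": {
  "deltas": "-0.0385 0.0065 -0.007 0 0 7.6 1; 0 0 0 0 0 0 1; 0 0 0 0 0 0 1; 0 0 0 0 0 0 1"
}}

```text
time: 15.7
position: [0.5543, -0.131, 0.2831]
orientation: [0.705, 0.71, -0.0, -0.001]
contact_force: [0.1, 1.0, -0.3]
finger_gap: 0.004
finger_force: 0.0
```

Run:
```python
from h import *
loc()
for n in ('side','wrist','top'):
    d=cam(n); f=d['frame'].astype(int); r,g,b=f[...,0],f[...,1],f[...,2]
    m=(b>110)&(r<80)&(g<130)
    P=[pt(d,u,v) for v,u in np.argwhere(m)]; P=np.array(P); P=P[(P[:,2]>.15)&(P[:,2]<.4)]
    print(n,len(P)); 
    if len(P): print(P.min(0).round(3),P.max(0).round(3),np.median(P,0).round(3))
```

```text
t 15.7 p [ 0.5543 -0.131   0.2831] eul [[-0.007, 1.0, -0.002], [1.0, 0.007, 0.001], [0.001, -0.002, -1.0]] q [-0.438  0.376  1.208  0.     1.56  -0.445] F [ 0.1  1.  -0.3] gap 0.0040653094865930215 0.0
side 453
[ 0.507 -0.146  0.199] [ 0.596 -0.114  0.283] [ 0.547 -0.121  0.255]
wrist 1147
[ 0.508 -0.149  0.22 ] [ 0.598 -0.119  0.325] [ 0.552 -0.142  0.257]
top 0
```

{"method": "step_arm", "body": {
  "deltas": "-0.001 0 0.03 0 0 0 1; 0 0 0.025 0 0 0 1; 0 -0.006 0.014 0 0 0 1; 0 -0.01 0.016 0 0 0 1; 0 -0.01 0.017 0 0 0 1; -0.001 -0.009 0.017 0 0 0 1; 0 -0.008 0.017 0 0 0 1"
}}

```text
time: 16.55
position: [0.5121, -0.1335, 0.1484]
orientation: [0.705, 0.709, 0.001, 0.001]
contact_force: [4.6, -0.1, 2.6]
finger_gap: 0.008
finger_force: 2.2
```

{"method": "step_arm", "body": {
  "deltas": "0 -0.008 0.018 0 0 0 1; 0 -0.006 0.019 0 0 0 1; 0 -0.006 0.019 0 0 0 1; 0 -0.005 0.019 0 0 0 1; 0 -0.003 0.019 0 0 0 1"
}}

```text
time: 17.05
position: [0.4855, -0.1345, 0.0553]
orientation: [0.705, 0.709, 0.001, 0.003]
contact_force: [7.3, -0.3, 10.2]
finger_gap: 0.005
finger_force: 5.3
```

{"method": "step_arm", "body": {
  "deltas": "0 -0.001 0.015 0 0 0 1; 0 0 0.01 0 0 0 1; 0 0 0.006 0 0 0 1; 0 0 0 0 0 0 1"
}}

```text
time: 17.45
position: [0.483, -0.1345, 0.0238]
orientation: [0.705, 0.709, -0.0, 0.001]
contact_force: [-3.3, -1.8, 10.7]
finger_gap: 0.008
finger_force: 4.8
```

{"method": "step_arm", "body": {
  "deltas": "0 0 0.003 0 0 0 1; 0 0 0.001 0 0 0 1; 0 0 0 0 0 0 1; 0 0 -0.006 0 0 0 1; 0 0 -0.006 0 0 0 1; 0 0 -0.006 0 0 0 1; 0 0 -0.006 0 0 0 1"
}}

```text
time: 18.15
position: [0.4824, -0.1338, 0.0436]
orientation: [0.705, 0.709, 0.0, -0.0]
contact_force: [0.0, -0.0, -0.1]
finger_gap: 0.006
finger_force: 0.0
```

Contact force is zero, so the handle is staying down. I'll lift clear, move to in front of the cam lever and check both.

{"method": "step_arm", "body": {
  "deltas": "0 0 -0.04 0 0 0 1; 0 0 -0.04 0 0 0 1; 0.04 0.004 0 0 0 0 1; 0.045 0.005 0 0 0 0 1; 0.045 0.005 0 0 0 0 1; 0.045 0.005 0 0 0 0 1; 0.04 0.005 0 0 0 0 1; 0.012 0.005 0 0 0 0 1; 0 0 0 0 0 0 1; 0 0 0 0 0 0 1"
}}

```text
time: 19.15
position: [0.5103, 0.0919, 0.1231]
orientation: [0.705, 0.709, -0.0, -0.0]
contact_force: [0.3, -1.4, 0.7]
finger_gap: 0.005
finger_force: 0.0
```

Run:
```python
from h import *
d=mk(); 
f=d['frame'].astype(int); r,g,b=f[...,0],f[...,1],f[...,2]
m=(r>150)&(g>60)&(g<150)&(b<80)
P=np.array([pt(d,u,v) for v,u in np.argwhere(m)]); P=P[P[:,2]>.03]; print('orange',len(P),P.min(0).round(4),P.max(0).round(4)); 
t=P[P[:,2]>.088]; print('tip',len(t),t.mean(0).round(4),t.min(0).round(4),t.max(0).round(4))
# dark carriage
Q=np.array([pt(d,u,v) for v in range(0,420,2) for u in range(0,560,2)]).reshape(210,280,3)
k=(Q[...,2]>.052)&(Q[...,2]<.075)&(Q[...,0]>.53)&(Q[...,0]<.64)&(Q[...,1]>.04)&(Q[...,1]<.15); print('carriage',k.sum(),np.percentile(Q[k],[2,98],axis=0).round(4))
s=cam('side'); fs=s['frame'].astype(int)
mb=(fs[...,2]>120)&(fs[...,0]<80)&(fs[...,1]<130)
B=np.array([pt(s,u,v) for v,u in np.argwhere(mb)]); B=B[(B[:,1]<-.08)&(B[:,1]>-.17)&(B[:,2]>.03)]; print('handle',len(B),np.median(B,0).round(3),B.max(0).round(3))
mo=(fs[...,0]>150)&(fs[...,1]>60)&(fs[...,1]<150)&(fs[...,2]<80)
B=np.array([pt(s,u,v) for v,u in np.argwhere(mo)]); B=B[(B[:,2]>.03)&(B[:,2]<.12)&(abs(B[:,0]-.58)<.06)]; print('side orange',len(B),B.min(0).round(3),B.max(0).round(3))
im=np.hstack([d['frame'][0:300,100:460],cv2.resize(s['frame'][150:330,160:340],(300,300))])
cv2.imwrite('pics/w5.png',im[:,:,::-1])
```

```text
t 19.15 p [0.5103 0.0919 0.1231] eul [[-0.005, 1.0, -0.001], [1.0, 0.005, -0.0], [-0.0, -0.001, -1.0]] q [-0.048  0.378  1.631 -0.     1.134 -0.053] F [ 0.3 -1.4  0.7] gap 0.004860461413188403 0.0
white [340 100   7  74 429] [344. 136.] [0.5634 0.1463 0.0307]
white [ 348  101   33   74 2416] [364. 137.] [0.5782 0.147  0.0424]
white [  381   101   179   207 26897] [469. 197.] [0.685  0.0981 0.045 ]
white [348 196   9  15 113] [352. 203.] [0.571  0.0912 0.0419]
white [388 196   4  15  45] [390. 203.] [0.6099 0.0878 0.0303]
white [543 197  17  75 435] [553. 239.] [0.833  0.0479 0.038 ]
white [ 338  231   38   44 1390] [356. 254.] [0.5795 0.0425 0.0414]
white [ 402  325   86   48 2679] [442. 348.] [ 0.7095 -0.0968  0.0306]
orange 17 [0.5095 0.0868 0.0462] [0.5965 0.178  0.3026]
tip 6 [0.5483 0.1029 0.1322] [0.5095 0.0868 0.0976] [0.5562 0.1678 0.3026]
carriage 789 [[0.5597 0.0723 0.0532]
 [0.6143 0.1176 0.0695]]
handle 281 [ 0.48  -0.131  0.065] [ 0.535 -0.116  0.071]
side orange 132 [ 0.53  -0.117  0.043] [0.602 0.12  0.106]
```

View pics/w5.png

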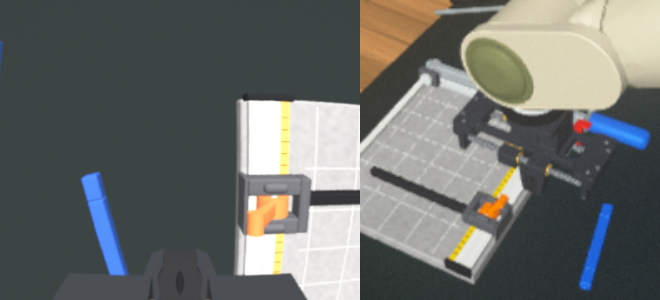

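The handle is level at z 65 mm and staying there. The lever is at (262,212) in the left crop and still leaning to the front. I go down in front of it and push it to the rear.

{"method": "step_arm", "body": {
  "deltas": "0.003 0 0.03 0 0 0 1; 0 0 0.03 0 0 0 1; 0 0 0.019 0 0 0 1; 0 0.015 0 0 0 0 1; 0 0.012 0 0 0 0 1; 0 0.01 0 0 0 0 1; 0 0.01 0 0 0 0 1; 0 0.008 0 0 0 0 1; 0 0.006 0 0 0 0 1"
}}

```text
time: 20.15
position: [0.5717, 0.0952, 0.0442]
orientation: [0.706, 0.709, -0.0, -0.0]
contact_force: [-3.6, -1.5, 1.2]
finger_gap: 0.008
finger_force: 2.0
```

{"method": "step_arm", "body": {
  "deltas": "0 0.006 0 0 0 0 1; 0 0.005 0 0 0 0 1; 0 0.003 0 0 0 0 1; 0 0 0 0 0 0 1"
}}

```text
time: 20.55
position: [0.5833, 0.0962, 0.0436]
orientation: [0.705, 0.709, -0.002, -0.002]
contact_force: [-12.7, -2.3, 4.3]
finger_gap: 0.007
finger_force: 6.4
```

{"method": "step_arm", "body": {
  "deltas": "0 0.003 0 0 0 0 1; 0 0.003 0 0 0 0 1; 0 0 0 0 0 0 1"
}}

```text
time: 20.85
position: [0.5837, 0.0966, 0.0432]
orientation: [0.705, 0.709, -0.007, -0.007]
contact_force: [-41.5, -3.5, 21.2]
finger_gap: 0.001
finger_force: 22.9
```

The force jumped at the end stop, so the lever is over. I back off and check it on the way to the blade-side face of the carriage.

{"method": "step_arm", "body": {
  "deltas": "0 -0.01 0 0 0 0 1; 0 -0.02 0 0 0 0 1; 0 0 -0.03 0 0 0 1; -0.03 0 -0.02 0 0 0 1; -0.025 0.015 0 0 0 0 1; 0 0.012 0 0 0 0 1; 0 0 0 0 0 0 1; 0 0 0 0 0 0 1"
}}

```text
time: 21.65
position: [0.5886, 0.0416, 0.094]
orientation: [0.705, 0.709, 0.0, 0.0]
contact_force: [0.1, 0.2, -0.7]
finger_gap: 0.005
finger_force: 0.0
```

Run:
```python
from h import *
d=mk()
Q=cloud(cam('top'))
f=d['frame'].astype(int); r,g,b=f[...,0],f[...,1],f[...,2]
P=np.array([pt(d,u,v) for v,u in np.argwhere((r>150)&(g>60)&(g<150)&(b<80))]); P=P[(P[:,2]>.03)&(P[:,2]<.12)]; print('orange',len(P),np.percentile(P,[2,98],axis=0).round(4)); t=P[P[:,2]>.085]; print(t.mean(0).round(4))
```

```text
t 21.65 p [0.5886 0.0416 0.094 ] eul [[-0.006, 1.0, 0.0], [1.0, 0.006, 0.0], [0.0, 0.0, -1.0]] q [-0.128  0.555  1.436  0.     1.15  -0.134] F [ 0.1  0.2 -0.7] gap 0.005032304842968371 0.0
white [ 245   28   43   82 3225] [267.  68.] [0.5787 0.1468 0.0418]
white [  298    30   243   277 43598] [419. 167.] [0.7008 0.0764 0.0299]
white [ 522   62   28  196 1548] [540. 159.] [0.8313 0.0926 0.0367]
white [ 252  180   39   72 2567] [272. 215.] [0.5824 0.0395 0.0416]
white [ 402  328   80   33 1538] [441. 344.] [ 0.7629 -0.1122  0.03  ]
white [259 343  42  29 943] [278. 358.] [ 0.5871 -0.1046  0.0416]
orange [279 137  35  27 185] [299. 153.] [0.5994 0.0919 0.085 ]
orange 880 [[0.5678 0.0878 0.061 ]
 [0.6161 0.1026 0.0988]]
[0.6055 0.0951 0.0929]
```

The lever tip has gone to x 0.61, leaning to the rear, so the stop is free. Down beside the carriage and push +y.

{"method": "step_arm", "body": {
  "deltas": "0 -0.005 0.03 0 0 0 1; 0 0 0.03 0 0 0 1; 0 0 0.018 0 0 0 1; 0 0 0 0 0 0 1; 0.01 0 0 0 0 0 1; 0.01 0 0 0 0 0 1; 0.01 0 0 0 0 0 1; 0.01 0 0 0 0 0 1; 0.01 0 0 0 0 0 1"
}}

```text
time: 22.65
position: [0.5836, 0.0922, 0.0168]
orientation: [0.705, 0.709, 0.0, 0.0]
contact_force: [-0.6, -2.0, 1.4]
finger_gap: -0.001
finger_force: 1.0
```

{"method": "step_arm", "body": {
  "deltas": "0.008 0 0 0 0 0 1; 0.006 0 0 0 0 0 1; 0.005 0 0 0 0 0 1; 0.005 0 0 0 0 0 1; 0 0 0 0 0 0 1"
}}

```text
time: 23.15
position: [0.5832, 0.1158, 0.0161]
orientation: [0.705, 0.709, 0.0, -0.0]
contact_force: [-0.2, 0.2, -1.2]
finger_gap: 0.011
finger_force: 0.0
```

{"method": "step_arm", "body": {
  "deltas": "0.004 0 0 0 0 0 1; 0.004 0 0 0 0 0 1; 0 0 0 0 0 0 1"
}}

```text
time: 23.45
position: [0.5832, 0.1203, 0.0161]
orientation: [0.705, 0.709, -0.002, 0.001]
contact_force: [-1.9, -18.0, 1.6]
finger_gap: 0.005
finger_force: 8.8
```

{"method": "step_arm", "body": {
  "deltas": "-0.003 0 0 0 0 0 1; -0.015 0 0 0 0 0 1; -0.01 0 -0.03 0 0 0 1; 0 0.01 -0.04 0 0 0 1; 0 0.03 -0.02 0 0 0 1; 0 0.03 0 0 0 0 1; 0 0 0 0 0 0 1; 0 0 0 0 0 0 1"
}}

```text
time: 24.25
position: [0.6529, 0.0952, 0.1054]
orientation: [0.705, 0.709, -0.0, -0.001]
contact_force: [-0.8, -0.2, -0.6]
finger_gap: 0.006
finger_force: 0.0
```

```bash
cat >> h.py <<'E'
def stop():
    loc(); d=cam('wrist'); f=d['frame'].astype(int); r,g,b=f[...,0],f[...,1],f[...,2]
    P=np.array([pt(d,u,v) for v,u in np.argwhere((r>150)&(g>60)&(g<150)&(b<80))]); P=P[(P[:,2]>.03)&(P[:,2]<.12)]; print('orange',len(P),np.percentile(P,[2,98],axis=0).round(4)); t=P[P[:,2]>.085]; print('high',t.mean(0).round(4))
    Q=np.array([pt(d,u,v) for v in range(0,420,2) for u in range(0,560,2)]); dark=np.array([f[v,u].sum()<300 for v in range(0,420,2) for u in range(0,560,2)])
    k=dark&(Q[...,2]>.047)&(Q[...,2]<.075)&(Q[...,0]>.53)&(Q[...,0]<.64)&(Q[...,1]>.04)&(Q[...,1]<.2); print('carriage',k.sum(),np.percentile(Q[k],[1,99],axis=0).round(4)); return d
E
python3 - <<'E'
from h import *
d=stop(); save(d,'w6.png')
E
```

```text
t 24.25 p [0.6529 0.0952 0.1054] eul [[-0.005, 1.0, -0.001], [1.0, 0.005, 0.0], [0.0, -0.001, -1.0]] q [-0.033  0.693  1.169  0.     1.281 -0.038] F [-0.8 -0.2 -0.6] gap 0.006433679890126924 0.0
orange 165 [[0.5619 0.147  0.0469]
 [0.6153 0.1611 0.0979]]
high [0.611  0.1534 0.0944]
carriage 232 [[0.5584 0.1299 0.0471]
 [0.6148 0.1826 0.069 ]]
```

View pics/w6.png

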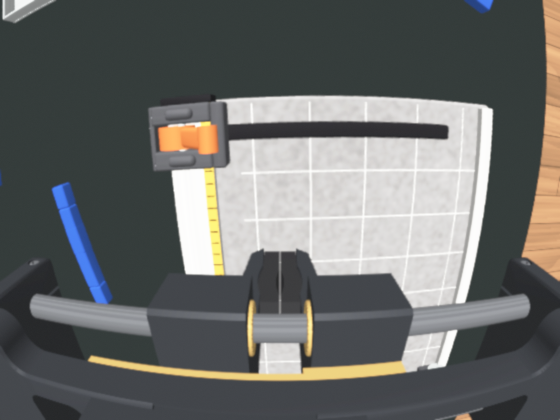

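The carriage is up against the end cap, at (188,137), with its centre at y 0.153; the lever leans to the rear. I go round behind it and push it back to the front.

{"method": "step_arm", "body": {
  "deltas": "0.03 0 0 0 0 0 1; 0.028 0 0.02 0 0 0 1; 0 0 0.03 0 0 0 1; 0 0 0.012 0 0 0 1; 0 -0.015 0 0 0 0 1; 0 -0.012 0 0 0 0 1; 0 -0.01 0 0 0 0 1; 0 -0.01 0 0 0 0 1; 0 -0.008 0 0 0 0 1; 0 -0.006 0 0 0 0 1; 0 0 0 0 0 0 1"
}}

```text
time: 25.4
position: [0.5918, 0.1528, 0.0447]
orientation: [0.705, 0.709, 0.0, 0.0]
contact_force: [0.9, -0.8, 0.4]
finger_gap: 0.005
finger_force: 0.5
```

{"method": "step_arm", "body": {
  "deltas": "0 -0.004 0 0 0 0 1; 0 -0.004 0 0 0 0 1; 0 -0.003 0 0 0 0 1; 0 0 0 0 0 0 1"
}}

```text
time: 25.8
position: [0.585, 0.1529, 0.0459]
orientation: [0.705, 0.709, 0.004, 0.004]
contact_force: [17.6, 0.6, -0.1]
finger_gap: 0.007
finger_force: 6.8
```

{"method": "step_arm", "body": {
  "deltas": "0 -0.003 0 0 0 0 1; 0 -0.002 0 0 0 0 1; 0 0 0 0 0 0 1"
}}

```text
time: 26.1
position: [0.5838, 0.1528, 0.0475]
orientation: [0.706, 0.708, 0.008, 0.007]
contact_force: [31.0, 0.9, -0.8]
finger_gap: 0.005
finger_force: 12.1
```

{"method": "step_arm", "body": {
  "deltas": "0 0.01 0 0 0 0 1; 0 0.03 0 0 0 0 1; 0 0.02 -0.04 0 0 0 1; -0.04 0 -0.04 0 0 0 1; -0.04 -0.03 0 0 0 0 1; 0 -0.04 0 0 0 0 1; 0 0 0 0 0 0 1; 0 0 0 0 0 0 1; 0 0 0 0 0 0 1"
}}

```text
time: 27.0
position: [0.5673, 0.0779, 0.1198]
orientation: [0.705, 0.709, 0.0, 0.0]
contact_force: [0.0, 0.4, 0.3]
finger_gap: 0.005
finger_force: 0.0
```

Run:
```python
from h import *
d=stop(); save(d,'w7.png')
for n in ('side','top'):
    s=cam(n); fs=s['frame'].astype(int); P=cloud(s)
    mb=(fs[...,2]>120)&(fs[...,0]<80)&(fs[...,1]<130)&(P[...,1]<-.08)&(P[...,1]>-.17)&(P[...,2]>.03); print(n,'handle',mb.sum(),np.median(P[mb],0).round(3) if mb.any() else '')
    mr=(fs[...,0]>110)&(fs[...,1]<75)&(fs[...,2]<75)&(P[...,0]<.55)&(P[...,1]>.28)&(P[...,1]<.45); print('marker red',mr.sum(),P[mr].min(0).round(3) if mr.any() else '',P[mr].max(0).round(3) if mr.any() else '')
    for t in ('soap','phone','ink','tray'): print(t,[(np.round(x['at']).tolist(),round(x['confidence'],2)) for x in manip.look_for(n,t)[:1]])
```

```text
t 27.0 p [0.5673 0.0779 0.1198] eul [[-0.006, 1.0, 0.001], [1.0, 0.006, 0.0], [0.0, 0.001, -1.0]] q [-0.068  0.491  1.466  0.     1.183 -0.074] F [0.  0.4 0.3] gap 0.004708359647901282 0.0
orange 260 [[ 0.5456 -0.1085  0.0355]
 [ 0.5801  0.1572  0.0984]]
high [0.5633 0.1505 0.0935]
carriage 140 [[0.5587 0.1335 0.047 ]
 [0.6135 0.1821 0.069 ]]
side handle 301 [ 0.483 -0.13   0.065]
marker red 132 [0.426 0.353 0.005] [0.513 0.381 0.023]
soap []
phone []
ink [([154.0, 347.0], 0.94)]
tray [([215.0, 404.0], 0.78)]
top handle 350 [ 0.486 -0.136  0.065]
marker red 61 [0.381 0.342 0.011] [0.511 0.372 0.023]
soap [([408.0, 249.0], 0.57)]
phone [([397.0, 190.0], 0.69)]
ink [([164.0, 180.0], 0.58)]
tray [([138.0, 250.0], 0.92)]
```

View pics/w7.png

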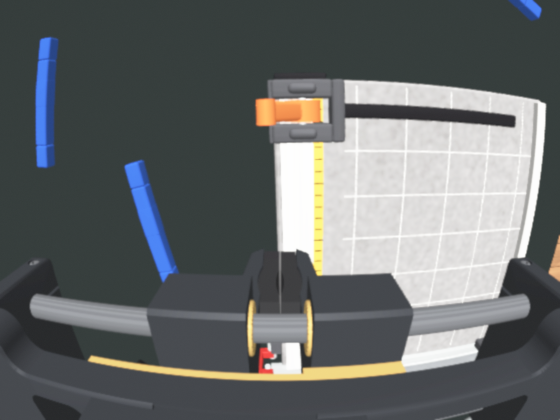

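Run:
```python
from h import *
for n in ('wrist','side'):
    d=cam(n); f=d['frame'].astype(int); r,g,b=f[...,0],f[...,1],f[...,2]
    P=np.array([pt(d,u,v) for v,u in np.argwhere((r>130)&(g>50)&(g<160)&(b<90)&(r>g+60))]); P=P[(P[:,2]>.055)&(P[:,2]<.12)&(P[:,1]>.13)&(P[:,1]<.17)&(P[:,0]>.53)&(P[:,0]<.62)]
    print(n,len(P),np.percentile(P[P[:,2]>.075],[1,5,50,95,99],axis=0).round(4).tolist())
    for lo in np.arange(.06,.105,.006):
        q=P[(P[:,2]>=lo)&(P[:,2]<lo+.006)]
        if len(q): print(round(lo+.003,3),len(q),q[:,0].min().round(4),q[:,0].mean().round(4),q[:,0].max().round(4))
```

```text
wrist 571 [[0.5519, 0.1453, 0.0755], [0.5525, 0.1466, 0.0767], [0.5673, 0.152, 0.0892], [0.5761, 0.1576, 0.0993], [0.5769, 0.16, 0.1001]]
0.063 55 0.5617 0.5936 0.5953
0.069 43 0.5785 0.58 0.5815
0.075 74 0.5741 0.577 0.5791
0.081 94 0.5706 0.5733 0.5761
0.087 101 0.5641 0.569 0.5712
0.093 85 0.5518 0.565 0.5673
0.099 116 0.5518 0.5584 0.5636
side 135 [[0.55, 0.1495, 0.0758], [0.5504, 0.1511, 0.0774], [0.5577, 0.1605, 0.097], [0.5728, 0.1632, 0.1023], [0.5753, 0.1637, 0.1033]]
0.063 27 0.5686 0.5791 0.5915
0.069 32 0.5707 0.5827 0.5909
0.075 9 0.5661 0.5721 0.576
0.081 8 0.5619 0.5681 0.5722
0.087 8 0.5585 0.5645 0.5692
0.093 5 0.553 0.5594 0.5654
0.099 30 0.5497 0.5542 0.5595
0.105 6 0.5512 0.5557 0.5594
```

The lever's rear face slopes about 0.56–0.60 rad to the front and its tip edge is at x 0.552, which means fully locked. The handle is level at 65 mm, the marker is flat in the tray, and the robot is touching nothing. Handing in.

```bash
python3 -c "
from plant import manip
print(manip.job_done())"
```

```text
the job is handed in; nothing more can be done
None
```

I handed the job in at about 27 s: the marker is flat in the tray, the blade is latched, and the stop is at its rail end with the cam lever locked back. The first two grasps of the marker closed empty because the fingertips end about 35 mm short of the reported TCP. I corrected for that and nothing else was disturbed, though the closing check had only the networks' rough positions for the soap bottle, phone and ink bottle.

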